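Take the sliding lid off the pencil box

TASK

Two wooden boxes with sliding lids stand on the desk. Open the longer one, the pencil box: raise the grip end of its lid over the stop lip, slide the lid out past that end until its tail is clear of the grooves, and lay it flat, grip block up, in the middle of the bare wooden board. Leave the lid of the shorter box where it is.

Things in the scene. Friction and masses are not known exactly. Their poses are not given: they have to be found in the camera images.
- pencil_box: Longer of two light wooden boxes, 184 x 84 mm, fixed. Origin: centre of underside; +x to the 50 mm high rear wall, -x to the lip end (faces roughly toward the robot). Lid ledges at z = 34 mm. Stop lip at the -x end: 6 mm thick, top z = 40. Sides 39 mm high; along the rear 54 mm rails (z = 44 to 50 mm) overhang both sides: 10 mm high grooves that hold the lid's last 45 mm.
- pencil_box_lid: Its loose lid: panel 166 x 67 x 5 mm, 80 g. Origin: centre of underside, +x to its tail; shut, it is at (0, 0, 34 mm) in the box's frame. Grip block on top near the lip end: 16 (x) x 26 (y) mm, centre x = -61, z = 5 to 27 mm. Raised 8 to 13 mm at the block (tail in the grooves), the lid tilts over the lip; 50 mm of slide toward -x frees the tail. Side play 2.5 mm.
- board: Bare wooden board lying on the desk, fixed, 165 x 186 mm, 10 mm thick, rounded corners. Origin: centre of its underside, z up; its top is 10 mm above the desk.
- small_box_lid: Loose lid of the shorter box (124 x 72 mm), of the same make: a 106 x 55 x 5 mm panel with the same grip block. Origin: centre of the panel's underside. To be left alone.

How it is judged:
By the outcome, as a careful person would: the job done as asked, in the order asked, and still so for the second after the job is handed in, with the robot touching nothing.
It also fails if it takes over 42 s, if anything falls off the work surface, if the arm or the gripper's body presses on something with over 40 N, if the wrist force passes 120 N, or if a joint passes its speed limit or range.

ROBOT

A 6-joint arm with a two-finger parallel gripper is mounted at the origin on a cart in front of the work surface, level with it; the furniture and walls round the work are solid. World frame = base frame: x ahead of the robot, y to its left, z up, the work surface at z = 0. Lengths are in mm, angles in rad, forces in N, time in s.
With the tool pointing down it reaches from about 350 to 875 mm from the base axis. Payload 4.2 kg.
Tool frame: the origin (TCP) lies on the mounting face of the last link; the fingertips stand 173 mm ahead of it and the grasp point (between the pads) lies grip_point_offset ahead of it (grip_point_offset is the distance from the TCP to the grasp point, in mm); z points along the fingers, y is the line along which they close (so a half turn about z gives the same grasp; the last joint's range is limited). The gripper opens to 85 mm and grips with 20 to 120 N. Pads are 22 mm wide; open, the fingers measure 114 mm over their backs; the gripper's body (76 mm by 85 mm) begins 54 mm behind the grasp point. The pads swing forward as they close: fully open they stand 13 mm farther back than shut.
Start: joints at [1.372, 0.385, 0.008, 0, -1.194, -0.259], TCP at [276.201, 560.636, 404.712] pointing down, gripper open.
Joint ranges: [-3.14, 3.14], [-1.21, 2.06], [-1.07, 1.41], [-3.16, 2.05], [-2.99, -0.16], [-3.1, 3.1]. Speed limits (rad/s): [2.79, 2.79, 3.14, 3.14, 3.14, 3.14].

INTERFACE

Orientations are given as a unit quaternion [x, y, z, w].
In Python, from bench import read_state, get_image, job_done, recognise, place_of, grip_point_offset gives the robot as it stands. The module is installed in compiled form; this text tells all that it offers.
- The arm moves only by the tool carry_out, never from a script. Its arguments are lists of equal length, an entry for each row: "slide": the shift along the tool's x, y, z in m, a list of three; "roll": the turn about the tool's z in degrees; "claw": the finger opening in m, from 0 to 0.0854. A call has 1 to 8 rows; each row is the pose to reach, as a shift and turn from the pose commanded when the call began, along the tool's axes at that moment; what a row does not reach only later rows make up. A row lasts 1/8 s, in which the tool goes at most 62.5 mm and 10.7 degrees, less where a joint would pass 70% of its speed; a pose out of reach is approached as far as the arm can. A call with a gripper value outside its range is refused whole. The fingers move at their own pace and stop on an object; the grip force is fixed at half the most. Time passes only in rows, so rows that repeat a pose let the fingers close. It gives the time, the measured TCP pose, the force, the opening and the grip force at its end, in the units of the state.
- read_state(): the state, without advancing time (a new reading comes with each control period).
- get_image(name): name is "scene" or "top"; returns a dict with "img" (384x512x3 uint8, red, green, blue), "z_map" (384x512 float32, mm along the optical axis (not along the pixel's ray), 0 where there is no reading), "mtx" (3x3 intrinsics, pixels), "world_from_camera" (4x4, takes a point from camera to world coordinates). Camera axes: x right, y up, looking along -z (the intrinsics and any distortion apply to the point x, -y, -z); pixel columns grow to the right and rows downward; lengths in mm; the calibration is good to about 2 mm. A picture is of the moment at which its call begins.
- job_done(): hands the job in; it is judged then, once.
Trained networks look in a picture, given as the dict that the camera call returned (one of the last four; its "shot" number tells which), for a name from the list of things; names that differ only in an ending like _2 or _b are one class to them, and where a whole thing is asked for, a point or a joint stands for the part that bears it (a point fixed in the world has none). Each returns a list of dicts, best first, with "conf" (0 to 1); they miss things now and then, are a little off and sometimes report something else, mostly with a low value. They report only what shows in the picture. A call takes as long as a camera call.
- recognise(picture, thing): "at" ([column, row] in pixels, amid what is visible of it).
- place_of(picture, thing): "at" ([column, row] in pixels: a listed point, or the origin of a listed thing).
The state is a dict: "clock": time; "joints": joint angles; "joint_vel": joint speeds; "joint_efforts": joint torques, N m; "position": TCP position; "ee_rot": TCP orientation; "contact_force": force on the tool from outside, world axes, zero at the start; "wrist_torque": the same for the moment, N m; "gripper_width": finger opening in mm; "grasp_force": force on a finger pad.
Only numpy, scipy, OpenCV 4.12 (cv2) and the standard library are available. Lean on these libraries where they do the work, as an engineer would, in place of code of your own. Each camera call takes 0.05 s, during which the arm holds its last target. There are 200 camera calls.

## Working session

There is one attempt and no reset: what is moved stays moved. The work goes in short steps, Python scripts to look and compute and a tool call to move; the robot and the scene stay as the last step left them, time stands still between calls to the robot, and variables do not carry over. Pictures are saved under pics/ and viewed, at most 10 in all, crops included, and the job is handed in when it is done.

Besides the shell and the picture viewer there is one more tool, called after "Request:" as name([rows], argument=value, ...), one row to a line, values as JSON. carry_out: Moves the arm, as the interface text tells. Its arguments: {"type":"object","properties":{"slide":{"type":"array"},"roll":{"type":"array"},"claw":{"type":"array"}},"required":["slide","roll","claw"]}

```bash
mkdir -p pics; cat > h.py <<'E'
import numpy as np, cv2
from bench import *
def world(p,uv,z=None):
    """pixel -> world; depth from z_map (or intersect with plane z)"""
    K=np.array(p["mtx"]);T=np.array(p["world_from_camera"])
    u,v=uv; r=np.linalg.inv(K)@[u,v,1]; d=np.array([r[0],-r[1],-1])
    if z is None:
        s=p["z_map"][int(round(v)),int(round(u))]
    else:
        w=T[:3,:3]@d; s=(z-T[2,3])/w[2]
    return (T@np.append(d*s,1))[:3]
def cloud(p):
    K=np.array(p["mtx"]);T=np.array(p["world_from_camera"]);z=p["z_map"]
    v,u=np.mgrid[:z.shape[0],:z.shape[1]]
    r=np.linalg.inv(K)@np.stack([u.ravel(),v.ravel(),np.ones(u.size)])
    c=np.stack([r[0],-r[1],-np.ones(u.size)])*z.ravel()
    return ((T[:3,:3]@c).T+T[:3,3]).reshape(*z.shape,3)
def save(p,n): cv2.imwrite(f"pics/{n}.png",p["img"][:,:,::-1])
E
python3 - <<'E'
from h import *
print(grip_point_offset if not callable(grip_point_offset) else grip_point_offset())
s=read_state();print(s)
for c in("top","scene"):
    p=get_image(c);save(p,c+"1")
    print(c,np.round(p["world_from_camera"],2).tolist())
    for t in("pencil_box","pencil_box_lid","board","small_box_lid"):
        for f in(recognise,place_of):
            print(t,f.__name__,[(r["conf"],np.round(r["at"]),world(p,r["at"]).round()) for r in f(p,t)[:3]])
E
```

```text
154.70000000000002
{'clock': 0.0, 'joints': array([ 1.37159764e+00,  3.85553085e-01,  6.63863186e-03, -5.24975703e-04,
       -1.19401188e+00, -2.58628392e-01]), 'joint_vel': array([ 0.00062782, -0.00018805, -0.00173117, -0.00051664, -0.00051275,
        0.00045528]), 'joint_efforts': array([-3.97905260e-04, -3.92289877e+01,  1.88394517e+01,  4.18602750e+00,
       -4.77122376e-03,  1.02427762e-05]), 'position': array([276.10785462, 560.47324951, 403.6244306 ]), 'ee_rot': array([ 9.73890949e-01, -2.27013714e-01, -2.12222510e-04,  1.07178267e-03]), 'contact_force': array([ 0.09270011, -0.07282149,  0.6654914 ]), 'wrist_torque': array([-0.01548696, -0.03151604,  0.01791926]), 'grasp_force': 0.0, 'gripper_width': 85.44667887901981}
top [[-0.01, 0.98, -0.2, 392.88], [-1.0, -0.02, -0.01, -236.31], [-0.02, 0.2, 0.98, 868.72], [0.0, 0.0, 0.0, 1.0]]
pencil_box call [(0.91, array([269., 180.]), array([ 571., -260.,   38.]))]
pencil_box call [(0.93, array([256., 182.]), array([ 565., -228.,   37.]))]
pencil_box_lid call [(0.88, array([251., 180.]), array([ 569., -216.,   40.]))]
pencil_box_lid
[... 435 characters left out ...]
8, 0.47, 471.13], [0.0, 0.0, 0.0, 1.0]]
pencil_box call [(0.69, array([230., 226.]), array([ 563., -179.,   21.])), (0.18, array([180., 250.]), array([572., -28.,  40.]))]
pencil_box call [(0.6, array([239., 223.]), array([ 540., -179.,   36.]))]
pencil_box_lid call [(0.72, array([242., 211.]), array([ 560., -222.,   41.]))]
pencil_box_lid call [(0.76, array([234., 210.]), array([ 578., -216.,   41.]))]
board call [(0.64, array([285., 194.]), array([ 546., -409.,   11.]))]
board call [(0.96, array([283., 194.]), array([ 548., -401.,   11.]))]
small_box_lid call [(0.77, array([178., 250.]), array([578., -27.,  38.]))]
small_box_lid call [(0.67, array([178., 252.]), array([572., -22.,  41.]))]
```

View pics/top1.png

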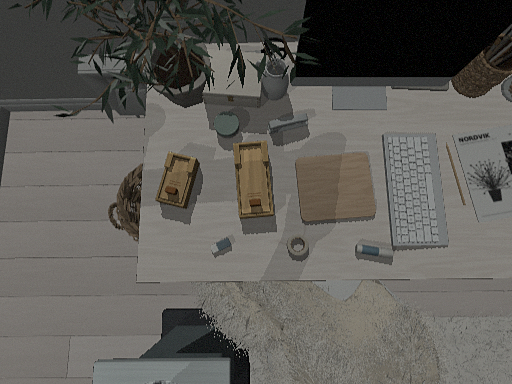

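View pics/scene1.png

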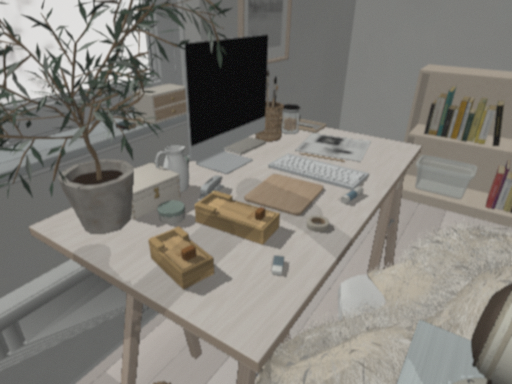

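```bash
python3 - <<'E'
from h import *
p=get_image("top");W=cloud(p);X,Y,Z=W[...,0],W[...,1],W[...,2]
def rect(m,n):
    m=cv2.morphologyEx(m.astype(np.uint8),cv2.MORPH_OPEN,np.ones((2,2)))
    k,l,st,_=cv2.connectedComponentsWithStats(m)
    for i in range(1,k):
        if st[i,4]<25: continue
        P=W[l==i]; print(n,st[i].tolist(),"med",np.median(P,0).round(1),cv2.minAreaRect(P[:,:2].astype(np.float32)))
roi=(X>350)&(X<800)&(Y<120)&(Y>-560)
rect(roi&(Z>54)&(Z<75),"block")
rect(roi&(Z>37)&(Z<43),"lid")
rect(roi&(Z>46)&(Z<53),"rails")
rect(roi&(Z>25)&(Z<75),"box")
rect(roi&(Z>6)&(Z<15)&(Y<-300),"board")
E
```

```text
block [267, 87, 18, 7, 86] med [ 794.  -280.3   60.8] ((795.11083984375, -280.0635681152344), (9.490775108337402, 43.805782318115234), 3.6283373832702637)
block [190, 88, 72, 15, 509] med [ 785.8 -175.7   71.7] ((610.2142333984375, -149.21023559570312), (181.24684143066406, 431.7719421386719), 89.06666564941406)
block [166, 187, 12, 8, 73] med [544.  -25.   60.3] ((545.2614135742188, -23.031661987304688), (23.847545623779297, 14.236128807067871), 75.96564483642578)
block [251, 199, 11, 8, 75] med [ 512.2 -226.6   60.4] ((512.7691650390625, -226.42587280273438), (13.261907577514648, 25.80661964416504), 6.537852764129639)
lid [279, 115, 24, 11, 150] med [ 724.  -315.3   40. ] ((573.0897216796875, -266.20123291015625), (55.49345779418945, 361.10455322265625), 71.84387969970703)
lid [271, 120, 8, 8, 32] med [ 713.5 -276.9   40.5] ((557.8441162109375, -261.0750427246094), (18.47850227355957, 333.1129150390625), 84.6356430053711)
lid [239, 146, 35, 70, 1568] med [ 569.7 -222.1   39.1] ((524.2521362304688, -230.21429443359375), (262.91400146484375, 77.09654235839844), 4.3175368309021)
lid [
[... 2259 characters left out ...]
241210938), (7.7533721923828125, 72.54580688476562), 88.71122741699219)
board [297, 153, 80, 69, 4681] med [ 553.5 -426.3    9.7] ((538.2786865234375, -369.22296142578125), (197.05645751953125, 341.17401123046875), 17.55744171142578)
board [387, 170, 3, 16, 42] med [ 575.7 -558.6   12.4] ((576.91455078125, -559.1470336914062), (6.03240442276001, 39.52662658691406), 87.18820190429688)
board [388, 187, 4, 13, 32] med [ 536.  -559.3   12.6] ((537.2779541015625, -559.3549194335938), (6.446517467498779, 31.359745025634766), 86.82575225830078)
board [389, 201, 7, 45, 112] med [ 461.7 -558.4   12.6] ((463.6038513183594, -558.89208984375), (107.71237182617188, 7.606611251831055), 0.9613139629364014)
```

The top view shows the pencil box at about (254,178) with its grip block at (256,203), and the board at (336,187). The short box is at (178,180). The networks agree with the pictures. Next I refine yaw and position.

```bash
cat > fit.py <<'E'
from h import *
from scipy.optimize import minimize
def fit(P,L,Wd,x0):
    """rectangle of known size best covering points P (soft outside-distance, symmetric)"""
    def c(q):
        a=q[2];d=P-q[:2];u=abs(d@[np.cos(a),np.sin(a)])-L/2;v=abs(d@[-np.sin(a),np.cos(a)])-Wd/2
        return np.mean(np.clip(np.maximum(u,v)+3,0,12)**2)
    return minimize(c,x0,method="Nelder-Mead",options=dict(initial_simplex=np.array([x0,np.add(x0,[8,0,0]),np.add(x0,[0,8,0]),np.add(x0,[0,0,.12])]))).x
E
python3 - <<'E'
from fit import *
for c in("top","scene"):
    p=get_image(c);W=cloud(p);X,Y,Z=np.moveaxis(W,-1,0)
    b=lambda x,y,z:W[(abs(X-x[0])<x[1])&(abs(Y-y[0])<y[1])&(Z>z[0])&(Z<z[1])][:,:2]
    for n,P,L,w,x0 in (("box",b((572,115),(-222,62),(30,56)),184,84,[572,-222,.1]),("block",b((512,20),(-226,25),(55,66)),16,26,[512,-226,.1]),("board",b((555,110),(-426,115),(6,13)),165,186,[555,-426,.03])):
        q=fit(P,L,w,x0);print(c,n,len(P),q[:2].round(1),np.degrees(q[2]).round(1))
E
```

```text
top box 2486 [ 574.5 -219. ] 4.5
top block 74 [ 513.9 -224.3] 7.1
top board 4625 [ 558.8 -424.2] 3.9
scene box 1796 [ 572.1 -217.2] 4.4
scene block 59 [ 511.6 -222.4] 5.2
scene board 1921 [ 556.5 -423.3] 3.7
```

Request:
carry_out([
  [0,0,0],
  [0,0,0],
], roll=[-10,-20], claw=[0.05,0.05])

```text
clock: 1.3
position: [276.2, 560.6, 404.7]
ee_rot: [0.999, -0.051, -0.0, -0.0]
contact_force: [-0.3, 0.6, 0.1]
gripper_width: 51.6
grasp_force: 0.0
```

Request:
carry_out([
  [0.023,0.054,0.008],
  [0.046,0.108,0.016],
  [0.069,0.162,0.024],
  [0.092,0.216,0.032],
  [0.115,0.27,0.04],
  [0.138,0.324,0.048],
  [0.161,0.378,0.056],
  [0.161,0.378,0.056],
], roll=[-2,-4,-6,-8,-10,-10.4,-10.4,-10.4], claw=[0.05,0.05,0.05,0.05,0.05,0.05,0.05,0.05])

```text
clock: 2.3
position: [395.3, 164.1, 348.3]
ee_rot: [0.999, 0.033, -0.001, 0.0]
contact_force: [0.0, 0.4, 0.9]
gripper_width: 50.2
grasp_force: 0.0
```

Request:
carry_out([
  [0.013,0.055,0.01],
  [0.026,0.11,0.02],
  [0.039,0.165,0.03],
  [0.052,0.22,0.04],
  [0.065,0.275,0.05],
  [0.078,0.33,0.06],
  [0.0917,0.394,0.078],
  [0.0917,0.394,0.078],
], roll=[0,0,0,0,0,0,0,0], claw=[0.05,0.05,0.05,0.05,0.05,0.05,0.05,0.05])

```text
clock: 3.3
position: [516.3, -221.4, 269.0]
ee_rot: [0.999, 0.034, -0.001, 0.0]
contact_force: [-0.1, 0.2, -0.2]
gripper_width: 50.0
grasp_force: 0.0
```

```bash
python3 - <<'E'
from fit import *
s=read_state();print(s["position"],s["joints"],s["ee_rot"])
p=get_image("scene");save(p,"s2")
cv2.imwrite("pics/s2c.png",cv2.resize(p["img"][150:270,160:320,::-1],None,fx=5,fy=5)[:600])
E
```

```text
[ 516.31163582 -221.3765935   269.04334535] [-1.16553512e-01  4.14054777e-01 -3.26101343e-01  3.57494305e-04
 -8.32256869e-01  1.75598883e+00] [ 9.99406669e-01  3.44331184e-02 -8.19000067e-04  9.08416710e-06]
```

View pics/s2c.png

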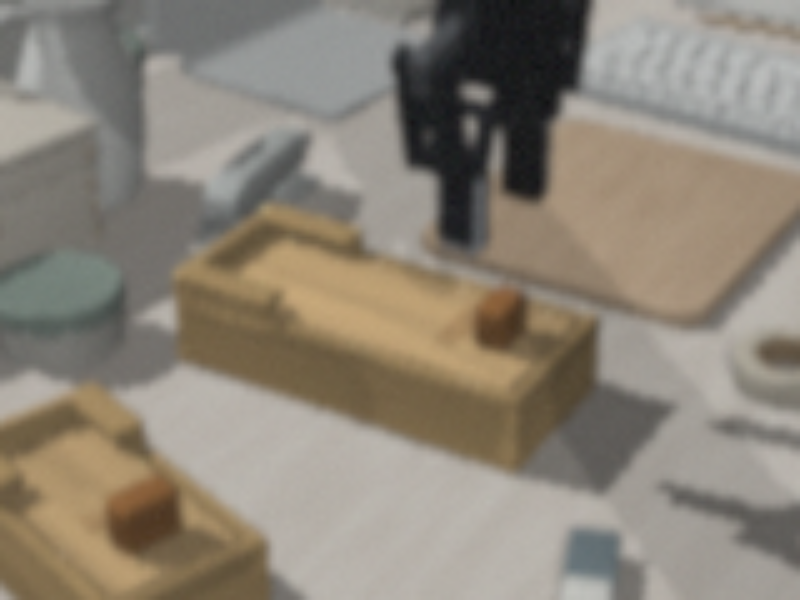

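The fingers stand near the block in x and y (block at about (500,318) in the crop), and the lid is still shut. I make a small correction and descend partway.

Request:
carry_out([
  [-0.0036,0.0017,0.015],
  [-0.0036,0.0017,0.03],
  [-0.0036,0.0017,0.042],
  [-0.0036,0.0017,0.042],
], roll=[-0.6,-0.6,-0.6,-0.6], claw=[0.05,0.05,0.05,0.05])

```text
clock: 3.85
position: [511.6, -220.1, 227.5]
ee_rot: [0.999, 0.042, -0.001, -0.0]
contact_force: [-0.3, -0.5, 0.2]
gripper_width: 50.2
grasp_force: 0.0
```

```bash
python3 - <<'E'
from fit import *
s=read_state();print(s["position"],s["joint_vel"].round(4),s["ee_rot"],s["contact_force"])
for c in("top","scene"):
    p=get_image(c);
    if c=="top": cv2.imwrite("pics/t3c.png",cv2.resize(p["img"][135:225,200:320,::-1],None,fx=6,fy=6))
    else: cv2.imwrite("pics/s3c.png",cv2.resize(p["img"][160:250,180:300,::-1],None,fx=6,fy=6))
E
python3 -c "
import cv2,numpy as np
cv2.imwrite('pics/b3.png',cv2.resize(np.vstack([cv2.imread('pics/t3c.png'),cv2.imread('pics/s3c.png')]),None,fx=.55,fy=.55))"
```

```text
[ 511.56559516 -220.11951029  227.51577502] [-0.0057 -0.0175  0.0263  0.0094 -0.0102 -0.0003] [ 9.99110538e-01  4.21473241e-02 -1.29316323e-03 -2.53197439e-04] [-0.25405527 -0.51282283  0.24429148]
```

View pics/b3.png

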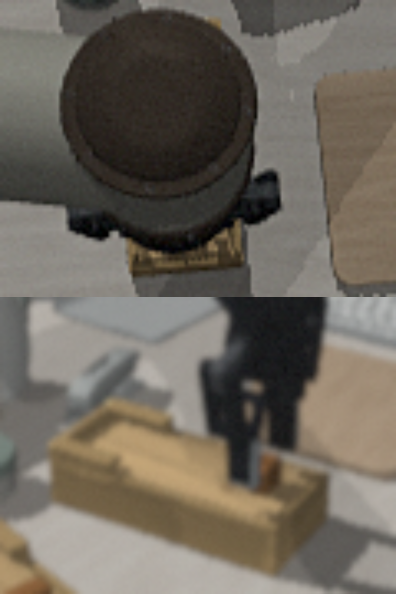

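The fingers straddle the block (scene crop, block at about (268,470)). I go down to about 1 mm above the lid panel, then close.

Request:
carry_out([
  [0.001,0.0033,0.006],
  [0.001,0.0033,0.012],
  [0.001,0.0033,0.012],
  [0.001,0.0033,0.012],
], roll=[0,0,0,0], claw=[0.05,0.05,0.05,0.05])

```text
clock: 4.45
position: [513.2, -224.1, 216.7]
ee_rot: [0.999, 0.042, 0.0, 0.0]
contact_force: [0.0, 0.8, -0.5]
gripper_width: 50.0
grasp_force: 0.0
```

Request:
carry_out([
  [0,0,0],
  [0,0,0],
  [0,0,0],
  [0,0,0],
  [0,0,0],
], roll=[0,0,0,0,0], claw=[0.036,0.03,0.02,0.02,0.02])

```text
clock: 5.08
position: [513.2, -224.1, 217.1]
ee_rot: [0.999, 0.042, 0.0, 0.0]
contact_force: [-0.8, 0.5, 4.6]
gripper_width: 24.7
grasp_force: 59.5
```

Request:
carry_out([
  [0,0,-0.003],
  [0,0,-0.006],
  [0,0,-0.009],
  [0,0,-0.011],
  [0,0,-0.011],
], roll=[0,0,0,0,0], claw=[0.02,0.02,0.02,0.02,0.02])

```text
clock: 5.7
position: [513.3, -223.9, 227.3]
ee_rot: [0.999, 0.042, -0.0, -0.0]
contact_force: [3.1, 0.3, -5.7]
gripper_width: 24.4
grasp_force: 59.2
```

```bash
python3 - <<'E'
from fit import *
s=read_state();print(s["position"],s["contact_force"],s["wrist_torque"])
p=get_image("scene");cv2.imwrite("pics/s4c.png",cv2.resize(p["img"][160:250,180:300,::-1],None,fx=5,fy=5))
E
```

```text
[ 513.27375956 -223.88978604  227.34775661] [ 3.13438696  0.2912177  -5.72689662] [ 0.10805542 -0.3892349   0.07592716]
```

View pics/s4c.png

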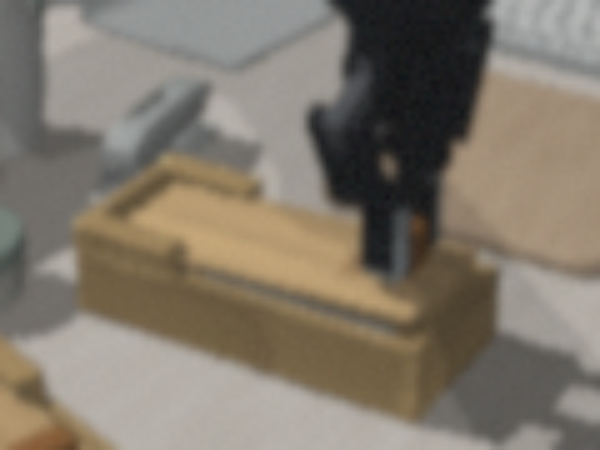

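The lid's grip end is tilted up (front corner at about (415,318), dark gap underneath) and its tail is in the grooves. Now I slide it out.

Request:
carry_out([
  [-0.008,0,0],
  [-0.016,0,0],
  [-0.024,0,0],
  [-0.032,0,0],
  [-0.04,0,0],
  [-0.048,0,0],
  [-0.056,0,0],
  [-0.06,0,0],
], roll=[0,0,0,0,0,0,0,0], claw=[0.02,0.02,0.02,0.02,0.02,0.02,0.02,0.02])

```text
clock: 6.75
position: [452.7, -229.1, 228.0]
ee_rot: [0.999, 0.041, 0.0, 0.0]
contact_force: [0.4, -0.0, -0.8]
gripper_width: 24.4
grasp_force: 59.9
```

Request:
carry_out([
  [-0.005,0,0],
  [-0.005,0,0],
], roll=[0,0], claw=[0.02,0.02])

```text
clock: 7.0
position: [448.1, -229.5, 227.7]
ee_rot: [0.999, 0.042, -0.0, -0.0]
contact_force: [-0.5, -0.6, -1.2]
gripper_width: 24.4
grasp_force: 59.9
```

```bash
python3 - <<'E'
from fit import *
s=read_state();print(s["position"],s["contact_force"],s["gripper_width"])
p=get_image("scene");cv2.imwrite("pics/s5c.png",cv2.resize(p["img"][160:260,180:320,::-1],None,fx=5,fy=5))
E
```

```text
[ 448.07701027 -229.49608728  227.74210192] [-0.51461043 -0.61669112 -1.24671573] 24.423972280676736
```

View pics/s5c.png

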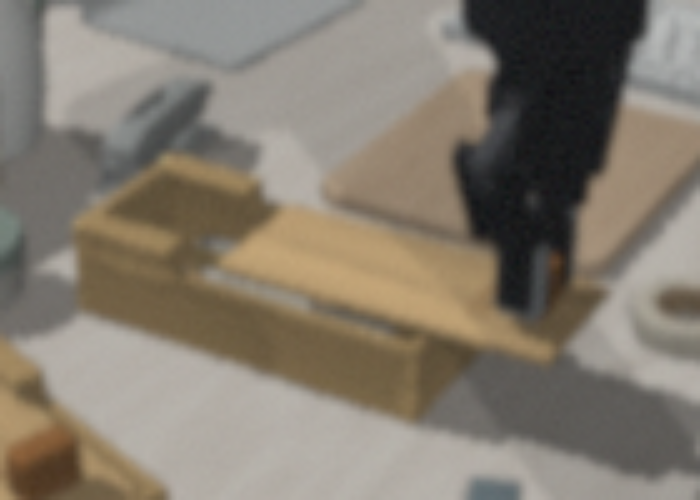

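The tail has left the rails (rail ends at about (183,245), lid tail at about (222,262)). I lift, then swing it a quarter turn over the board so the lid lies along the board's 186 mm side.

Request:
carry_out([
  [0,0,-0.015],
  [0,0,-0.035],
  [0,0,-0.055],
  [0.005,0.01,-0.06],
  [0.015,0.03,-0.06],
  [0.03,0.05,-0.06],
  [0.045,0.07,-0.06],
  [0.06,0.09,-0.06],
], roll=[0,0,0,6,14,22,30,38], claw=[0.02,0.02,0.02,0.02,0.02,0.02,0.02,0.02])

```text
clock: 8.05
position: [516.3, -314.8, 287.5]
ee_rot: [0.958, -0.288, -0.0, -0.0]
contact_force: [0.4, 1.6, -1.9]
gripper_width: 24.8
grasp_force: 59.8
```

Request:
carry_out([
  [0,0,0],
  [0,0,0],
  [0,0,0],
  [0,0,0],
  [0,0,0],
  [0,0,0],
  [0,0,0],
  [0,0,0],
], roll=[8,16,24,32,40,47,52.5,52.5], claw=[0.02,0.02,0.02,0.02,0.02,0.02,0.02,0.02])

```text
clock: 9.05
position: [515.8, -314.1, 287.5]
ee_rot: [0.733, -0.68, -0.0, -0.0]
contact_force: [-0.6, 0.2, -1.7]
gripper_width: 24.4
grasp_force: 59.8
```

Request:
carry_out([
  [0.013,-0.0085,0],
  [0.026,-0.017,0],
  [0.039,-0.0255,0.01],
  [0.0515,-0.034,0.03],
  [0.0515,-0.034,0.05],
  [0.0515,-0.034,0.055],
  [0.0515,-0.034,0.055],
], roll=[0,0,0,0,0,0,0], claw=[0.02,0.02,0.02,0.02,0.02,0.02,0.02])

```text
clock: 9.93
position: [553.5, -363.1, 232.2]
ee_rot: [0.733, -0.68, -0.0, 0.0]
contact_force: [1.0, 0.2, 0.7]
gripper_width: 24.6
grasp_force: 59.8
```

```bash
python3 - <<'E'
from fit import *
s=read_state();print(s["position"],s["ee_rot"],s["contact_force"])
for c in("top","scene"):
    p=get_image(c);print([ (r["conf"],r["at"],world(p,r["at"])) for r in place_of(p,"pencil_box_lid")[:2]])
    a=p["img"][140:240,280:400] if c=="top" else p["img"][140:240,210:330]
    b=a if c=="top" else np.hstack([b,a])
cv2.imwrite("pics/b6.png",cv2.resize(b[:,:,::-1],None,fx=3.3,fy=3.3))
E
```

```text
[ 553.45403525 -363.05779463  232.24075258] [ 7.33148108e-01 -6.80068851e-01 -3.79115561e-04  2.56067352e-04] [0.98554757 0.15001553 0.65269128]
[(0.57, [334.8, 184.6], array([ 553.51280941, -416.25599363,   49.87921527]))]
[(0.77, [285.5, 179.5], array([ 545.4624337 , -402.20344259,   55.71022519]))]
```

View pics/b6.png

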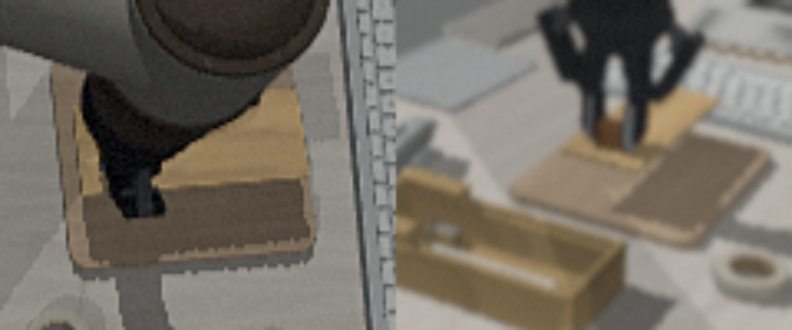

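The lid hangs level over the board's middle, parallel to its edges (top crop, lid from (85,120) to (305,185)). I lower it.

Request:
carry_out([
  [0,0,0.01],
  [0,0,0.02],
  [0,0,0.025],
  [0,0,0.029],
  [0,0,0.032],
  [0,0,0.034],
  [0,0,0.036],
  [0,0,0.036],
], roll=[0,0,0,0,0,0,0,0], claw=[0.02,0.02,0.02,0.02,0.02,0.02,0.02,0.02])

```text
clock: 11.12
position: [553.4, -363.0, 196.7]
ee_rot: [0.733, -0.68, -0.0, -0.0]
contact_force: [-0.5, -0.5, -1.2]
gripper_width: 24.7
grasp_force: 59.9
```

Request:
carry_out([
  [0,0,0.0015],
  [0,0,0.003],
  [0,0,0.004],
  [0,0,0.004],
], roll=[0,0,0,0], claw=[0.02,0.02,0.02,0.02])

```text
clock: 11.62
position: [553.6, -362.9, 193.1]
ee_rot: [0.733, -0.68, 0.0, -0.0]
contact_force: [-1.2, 2.8, 2.1]
gripper_width: 24.5
grasp_force: 60.3
```

```bash
python3 - <<'E'
from fit import *
s=read_state();print(s["position"],s["contact_force"],s["wrist_torque"])
p=get_image("top");W=cloud(p);X,Y,Z=np.moveaxis(W,-1,0)
m=(abs(X-557)<26)&(Y<-380)&(Y>-510)&(Z>3)&(Z<40)
for y in range(-510,-380,10):
    k=m&(abs(Y-y-5)<5); 
    if k.any(): print(y+5,k.sum(),np.median(Z[k]).round(1))
E
```

```text
[ 553.59136238 -362.87914325  193.13449869] [-1.21126868  2.79225715  2.0748567 ] [ 0.21387523  0.063658   -0.02650414]
-505 68 13.9
-495 81 15.4
-485 80 14.4
-475 78 14.9
-465 79 14.7
-455 67 14.9
-445 61 14.7
-435 54 15.1
-425 44 14.9
-415 34 14.6
-405 24 14.9
-395 6 15.6
```

Lid top is at z of about 15 mm, so it lies flat on the board. I release it and go up.

Request:
carry_out([
  [0,0,0],
  [0,0,0],
  [0,0,0],
  [0,0,0],
], roll=[0,0,0,0], claw=[0.03,0.036,0.045,0.05])

```text
clock: 12.18
position: [553.3, -363.1, 192.6]
ee_rot: [0.733, -0.68, -0.0, 0.0]
contact_force: [-0.3, -0.6, 0.2]
gripper_width: 50.2
grasp_force: 0.0
```

Request:
carry_out([
  [0,0,-0.01],
  [0,0,-0.03],
  [0,0,-0.06],
  [0,0,-0.1],
  [0,0,-0.15],
  [-0.05,0.05,-0.18],
  [-0.1,0.1,-0.18],
  [-0.1,0.1,-0.18],
], roll=[0,0,0,0,0,0,0,0], claw=[0.05,0.05,0.05,0.05,0.05,0.05,0.05,0.05])

```text
clock: 13.18
position: [443.4, -269.1, 374.4]
ee_rot: [0.733, -0.68, 0.001, -0.001]
contact_force: [0.5, 0.6, 0.0]
gripper_width: 49.8
grasp_force: 0.0
```

Request:
carry_out([
  [-0.05,0.04,0],
  [-0.1,0.08,0],
  [-0.15,0.1,0],
  [-0.15,0.1,0],
], roll=[0,0,0,0], claw=[0.05,0.05,0.05,0.05])

```text
clock: 13.68
position: [333.2, -126.6, 373.7]
ee_rot: [0.735, -0.678, 0.001, -0.001]
contact_force: [0.3, -0.4, 0.2]
gripper_width: 50.3
grasp_force: 0.0
```

```bash
python3 - <<'E'
from fit import *
s=read_state();print(s["clock"],s["position"],s["contact_force"],s["joint_vel"].round(3))
p=get_image("top");save(p,"end");W=cloud(p);X,Y,Z=np.moveaxis(W,-1,0)
k=(abs(X-555)<80)&(abs(Y+424)<100)
for n,P,L,w,x0 in (("lid",W[k&(Z>12.7)&(Z<45)][:,:2],166,67,[555,-424,-1.5]),("board",W[k&(Z>5)&(Z<45)][:,:2],165,186,[557,-424,.06])):
    q=fit(P,L,w,x0);print(n,q[:2],np.degrees(q[2]))
for t in("pencil_box_lid","board","small_box_lid"): print(t,[(r["conf"],world(p,r["at"]).round(1)) for r in place_of(p,t)[:2]])
E
```

```text
13.675 [ 333.21755429 -126.61452639  373.74638247] [ 0.3419796  -0.36501891  0.21840694] [-0.068  0.062  0.072  0.025  0.019  0.035]
lid [ 559.23132697 -422.82874733] -86.51001737397975
board [ 557.43703356 -424.27227883] 3.5184191682553085
pencil_box_lid [(0.89, array([ 561.7, -419.5,   14.9]))]
board [(0.71, array([ 554.3, -427. ,   11.7])), (0.24, array([574.4, -33.6,  40.5]))]
small_box_lid [(0.85, array([569.5, -36.9,  39.4]))]
```

View pics/end.png

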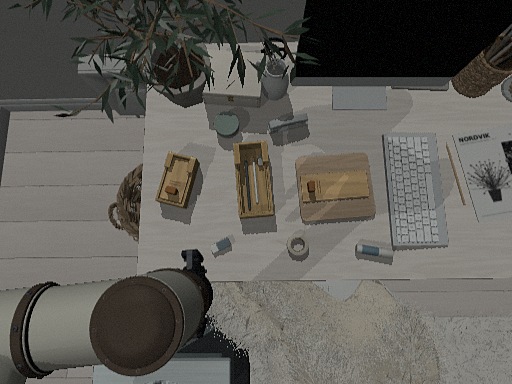

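The lid lies flat in the middle of the board with its block up (336,186). The pencil box is open and the short box still has its lid on.

```bash
python3 -c "
from bench import *
print(job_done())"
```

```text
the job is handed in; nothing more can be done
None
```

The pencil box is open and its lid lies flat, grip block up, within about 2 mm of the board's centre; the short box's lid is untouched, and I handed the job in at about 14 s.

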